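# Take a column holder off the slotted rail

## Task

Take the column holder that is nearer the open end out of the sloped slotted rail: slide it along the slot to the mouth in the end piece, just before a sprung buffer that you can feel for, lift it out there without forcing it, and stand it upright on its foot inside the steel tray. Leave the other holder in the slot and the things around on the bench where they are.

Things in the scene. Friction and masses are not known exactly. Their poses are not given: they have to be found in the camera images.
- rail: Aluminium T-slot rail fixed on a stand's face that slopes 35 degrees towards the robot. Origin: mid-width on the slot floor. y runs level along the slot to the open end (rail ends at y -170, capped, and +190), x up the slope, z out of the slope, 35 degrees off vertical towards the robot. Channel 31 wide, 9.5 high, under two lips (15 gap) whose tops are 15.5 above the floor at most. Keep below 60 N holder-rail.
- end_zone (a point): Middle of the open end's adjustable zone, on the slot floor at rail y 125 (axes as rail). A steel end piece there was left anywhere within 60 mm, its place not given: its lips carry on the rail's, then a mouth 50 long without lips, then a rubber buffer, its face at rail y 95 to 155, yielding 6 mm at 1.5 N per mm. The holder comes out along z only with its foot in the mouth, against the buffer. Parts up to 18 high.
- lamp_edge (a point): Middle of the lower front edge of a fixed aluminium lamp bar on two posts (at its ends), 430 long, 36 deep, 12 thick, level, its underside 169 above the bench; its front edge runs along the rail, seen from above 6 nearer the robot than the rail's origin line. Under it a gripper pointing straight down does not fit over the holders: come in along the rail's -z. Axes level: y along the rail.
- holder_center (a point): The column holder to take out, nearer the open end (middle at rail y -35 to 5 at first). Steel T foot 44 long (y), 28 wide (x), 8 thick; neck 12 wide; white grip block 22 (x) by 36 (y), from 19 to 54 above the foot's underside; cradle plates up to 66. 0.15 to 0.27 kg, mostly foot. Point: its middle, 38 above the foot's underside. Axes as the rail's; z from foot to cradle. Grasp the block by its y or x faces.
- parked_center (a point): A second, identical column holder, parked in the same slot near the capped end (y about -144 of the rail); same point as on the first. It stays there.
- tray_in (a point): Open steel tray on the bench, outside 150 (its x) by 130 (its y) and 22 high, walls 3 thick. The point is the centre of its inner floor, 3 above the bench.
- bottle_mark (a point): Glass bottle with blue cap, 60 across, 130 high, standing on the bench; the point is its middle, half-way up. Leave it.
- jar_mark (a point): Small lidded jar, 48 across, 60 high, standing on the bench; the point is its middle, half-way up. Leave it.
- beaker_mark (a point): Glass beaker, 56 across, 70 high, standing on the bench; the point is its middle, half-way up. Leave it.
- fitting_mark (a point): Small stepped steel fitting, 26 across, 28 high, standing on the bench; the point is its middle, half-way up. Leave it.
- sleeve_center (a point): Grey plastic sleeve, 28 across, 50 high, standing on the bench; the point is its middle. Leave it.
- driver_grip (a point): Black-handled screwdriver, 160 long, lying on the bench; the point is in its handle. Leave it.

How it is judged (in metres and radians):
On the way, in this order (a step that is already met when the one before it is completed fails the run):
1. the holder has been slid at least 50 mm along, to the open end, still down in the slot (y of holder_center in the frame of rail above 0.055 m and z of holder_center in the frame of rail below 0.042 m and distance between holder_center and rail below 0.2 m), for 0.1 s.
2. the holder has been lifted out of the slot (z of holder_center in the frame of rail above 0.065 m), for 0.1 s.
At the end, for the whole second after the job is handed in: The holder stands at rest on its foot on the tray's floor (upright within 0.08 rad, centre 34 to 42 mm above the floor, inside the walls); the other holder is still in the slot within 20 mm of where it was (x of holder_center in the frame of tray_in between -0.06 and 0.06 m and y of holder_center in the frame of tray_in between -0.05 and 0.05 m and z of holder_center in the frame of tray_in between 0.034 and 0.042 m and angle between holder_center's own z axis and vertical below 0.08 rad and linear speed of holder below 0.02 m/s and z of parked_center in the frame of rail below 0.044 m and distance of parked_center from where it was at the start of the episode below 0.02 m); the robot touches nothing.
It fails at once if the holder is forced: more than 60 N between it and the rail with its end piece (contact force between holder and rail above 60 N).
It fails at once if the bottle, jar, beaker, screwdriver, fitting or sleeve is moved by more than 30 mm (distance of any of bottle_mark, jar_mark, beaker_mark, driver_grip, fitting_mark, sleeve_center from where it was at the start of the episode above 0.03 m).
It fails at once if the other holder is moved by more than 20 mm (distance of parked_center from where it was at the start of the episode above 0.02 m).
It also fails if it takes over 54 s, if anything falls off the work surface, if the arm or the gripper's body presses on something with over 40 N, if the wrist force passes 120 N, or if a joint passes its speed limit or range.

## Robot

A 6-joint arm with a two-finger parallel gripper is mounted at the origin on the work surface. World frame = base frame: x ahead of the robot, y to its left, z up, the work surface at z = 0. Lengths are in mm, angles in rad, forces in N, time in s.
With the tool pointing down it reaches from about 250 to 725 mm from the base axis. Payload 4 kg.
Tool frame: the origin (TCP) lies on the centre line of the jaws, within the pads' length; the fingertips stand 25 mm ahead of it and the grasp point (between the pads) lies 6 mm ahead of it (robot.finger_overhang is the z of the fingertips in the tool frame, in mm); z points along the fingers, y is the line along which they close (so a half turn about z gives the same grasp; the last joint's range is limited). The gripper opens to 85 mm and grips with 20 to 120 N. Pads are 22 mm wide; open, the fingers measure 114 mm over their backs; the gripper's body (76 mm by 85 mm) begins 54 mm behind the grasp point. The pads swing forward as they close: fully open they stand 13 mm farther back than shut.
Start: joints at [-1.121, 0.241, 0.005, 1.335, 0, 1.571], TCP at [217.391, -450.267, 256.306] pointing down, gripper open.
Joint ranges: [-2.72, 2.72], [-1.05, 1.87], [-1.09, 1.28], [-1.99, 2.15], [-1.42, 1.44], [-3.14, 3.14]. Speed limits (rad/s): [2.79, 2.79, 3.14, 3.14, 3.14, 3.14].

## Interface

Orientations are given as a 3x3 rotation matrix whose columns are the frame's x, y, z axes.
In Python, from bench import robot gives the robot as it stands.
- The arm moves only by the tool send_rows, never from a script. Its argument "moves" is a list of rows, each an object with "linear": the shift along the tool's x, y, z scaled (see below), a list of three; "rot": the turn, a rotation vector about the tool's x, y, z scaled (see below), a list of three; "gripper": the opening, from 0 (shut) to 1 (fully open). In form: [{"linear": [tx, ty, tz], "rot": [wx, wy, wz], "gripper": gripper}, ...]. A call has 1 to 5 rows; each row shifts and turns the commanded pose from where the row before left it, along the tool's axes as they then stand; what a row does not reach is not made up. The controller multiplies each number of a shift by 250 mm and each number of a turn by 0.5 rad. A row lasts 1/8 s, in which the tool goes at most 62.5 mm and 10.7 degrees, less where a joint would pass 70% of its speed; a pose out of reach is approached as far as the arm can. A call with a number of a shift or a turn outside -1 to 1 is refused whole. A call with a gripper value outside its range is refused whole. The fingers move at their own pace and stop on an object; the grip force is fixed at half the most. Time passes only in rows, so rows that do not move let the fingers close. It gives the time, the measured TCP pose, the force, the opening and the grip force at its end, in the units of the state.
- robot.read_state(): the state, without advancing time (a new reading comes with each control period).
- robot.get_image(name): name is "scene" or "top"; returns the picture (420x560x3 uint8, blue, green, red); there is no depth.
- robot.camera_model(name): a dict with "vfov" (degrees; the focal length in pixels is half the picture's height over the tangent of half this angle, whatever the lens; pixels are square), "cx", "cy" (the principal point, pixels), "rvec" (rotation vector, rad) and "tvec" (3), from world to camera coordinates, as OpenCV has them. Camera axes: x right, y down, z forward; pixel columns grow to the right and rows downward; lengths in mm; the calibration is good to about 2 mm. A picture is of the moment at which its call begins. camera_model takes no time and is no camera call.
- robot.hand_in(): hands the job in; it is judged then, once.
Trained networks look in the newest picture that a camera, given by its name, has taken for a name from the list of things; names that differ only in an ending like _2 or _b are one class to them, and where a whole thing is asked for, a point or a joint stands for the part that bears it (a point fixed in the world has none). Each returns a list of dicts, best first, with "confidence" (0 to 1); they miss things now and then, are a little off and sometimes report something else, mostly with a low value. They report only what shows in the picture. A call takes as long as a camera call.
- robot.find_in(name, camera): "rect" ([left, top, right, bottom] in pixels, round what is visible of it).
- robot.spot_point(name, camera): "location" ([row, column] in pixels: a listed point, or the origin of a listed thing).
The state is a dict: "time": time; "qpos": joint angles; "dq": joint speeds; "joint_efforts": joint torques, N m; "position": TCP position; "tool_rot": TCP orientation; "ft_force": force on the tool from outside, world axes, zero at the start; "wrist_torque": the same for the moment, N m; "width": opening from 0.0 (shut) to 1.0 (fully open); "grip_force": force on a finger pad.
Only numpy, scipy, OpenCV 4.12 (cv2) and the standard library are available. Lean on these libraries where they do the work, as an engineer would, in place of code of your own. Each camera call takes 0.05 s, during which the arm holds its last target. There are 200 camera calls.

## Working session

There is one attempt and no reset: what is moved stays moved. The work goes in short steps, Python scripts to look and compute and a tool call to move; the robot and the scene stay as the last step left them, time stands still between calls to the robot, and variables do not carry over. Pictures are saved under pics/ and viewed, at most 10 in all, crops included, and the job is handed in when it is done.

Besides the shell and the picture viewer there is one more tool, called after "Emit:" in YAML: its name, and indented under it one key for each argument. send_rows: Moves the arm, as the interface text tells. Shifts and turns lie within -1 to 1; 1 stands for 250 mm of shift or 0.5 rad of turn. Its arguments: {"type":"object","properties":{"moves":{"type":"array"}},"required":["moves"]}

```bash
mkdir -p pics; ls; python3 - <<'E'
from bench import robot
import cv2
for c in ("scene","top"):
    im=robot.get_image(c); cv2.imwrite(f"pics/{c}0.png",im)
    m=robot.camera_model(c); print(c,m)
    for n in ("rail","end_zone","lamp_edge","holder_center","parked_center","tray_in","bottle_mark","jar_mark","beaker_mark","sleeve_center","fitting_mark","driver_grip"):
        r=robot.spot_point(n,c); print(n,[([round(v) for v in d["location"]],round(d["confidence"],2)) for d in r[:3]])
s=robot.read_state(); print(s)
E
```

```text
pics
scene {'vfov': 56.474844261360474, 'cx': 267.2429646948193, 'cy': 212.51646294089318, 'rvec': array([ 2.06367919,  0.78522403, -0.43329184]), 'tvec': array([-360.66518532, -109.44188958, 1403.91033927])}
rail [([238, 268], 0.84)]
end_zone [([214, 294], 0.81)]
lamp_edge [([206, 267], 0.72)]
holder_center [([190, 332], 0.66), ([226, 258], 0.62)]
parked_center [([254, 226], 0.69)]
tray_in [([190, 332], 0.7)]
bottle_mark [([199, 391], 0.87)]
jar_mark [([192, 281], 0.44)]
beaker_mark [([222, 370], 0.97)]
sleeve_center [([332, 164], 0.84), ([205, 268], 0.48)]
fitting_mark [([227, 233], 0.37)]
driver_grip [([258, 166], 0.61)]
top {'vfov': 56.27373989595785, 'cx': 278.18647318272804, 'cy': 206.572590235729, 'rvec': array([ 2.12242983, -2.17252297,  0.12397506]), 'tvec': array([-30.20599238, 550.3519465 , 942.33509224])}
rail [([205, 283], 0.94)]
end_zone [([213, 233], 0.84)]
lamp_edge [([204, 286], 0.95)]
holder_center [([215, 285], 0.85), ([153, 128], 0.31)]
parked_center []
tray_in [([243, 132], 0.76), ([205, 287], 0.71)]
bottle_mark [([150, 130], 0.86), ([203, 283], 0.26)]
jar_mark [
[... 317 characters left out ...]
  8.14373034e-07,  1.57079118e+00]), 'dq': array([-0.00117528, -0.00078232,  0.00141869, -0.00084055,  0.00118592,
       -0.00026364]), 'joint_efforts': array([ 1.37584411e-03, -3.72219121e+01,  2.52688479e+01,  1.27964868e-03,
        1.43801522e-04, -6.48053813e-06]), 'position': array([ 217.39702155, -450.25983448,  256.3134232 ]), 'tool_rot': array([[ 9.00525942e-01,  4.34802285e-01, -4.07931067e-06],
       [ 4.34802285e-01, -9.00525942e-01,  1.03218296e-05],
       [ 8.14430021e-07, -1.10687689e-05, -1.00000000e+00]]), 'ft_force': array([0.40775924, 0.37174069, 0.15249879]), 'wrist_torque': array([ 0.02522426, -0.03617196, -0.01386075]), 'grip_force': 0.0, 'width': 0.9980645268699012}
```

```bash
python3 - <<'E'
import cv2
a=cv2.imread("pics/top0.png");b=cv2.imread("pics/scene0.png")
cv2.imwrite("pics/t.png",cv2.resize(a[100:330,80:480],(800,460),interpolation=cv2.INTER_CUBIC))
cv2.imwrite("pics/s.png",cv2.resize(b[150:350,130:430],(800,533),interpolation=cv2.INTER_CUBIC))
E
```

```text
(no output)
```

View pics/t.png

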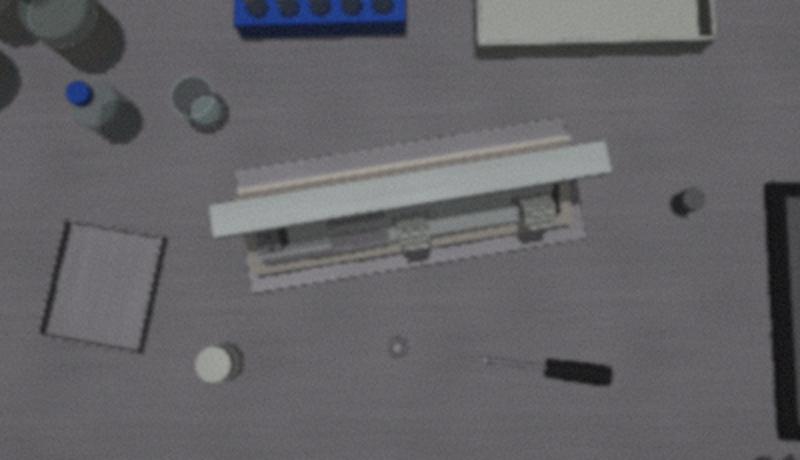

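View pics/s.png

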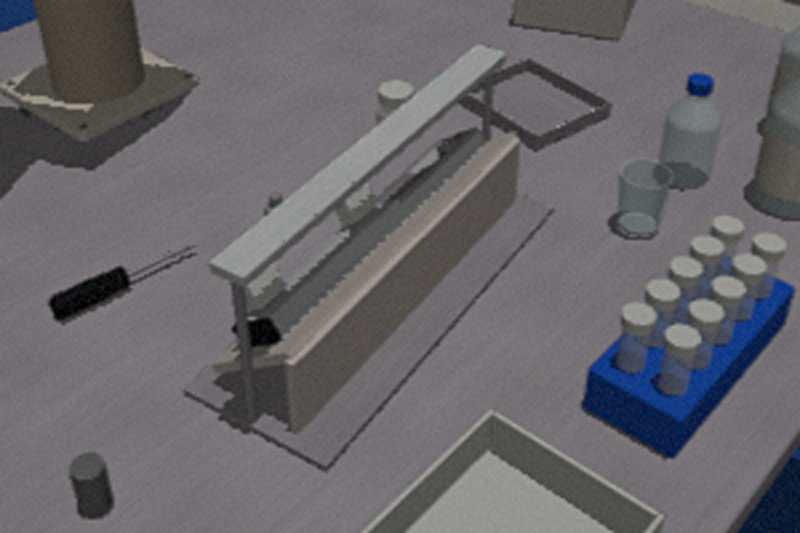

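The top picture shows the rail open end to the left, the target holder at about (286,217), the parked one at (350,206) and the tray at (132,243). In the scene picture the lamp bar, posts and holders agree with this, but the networks' scene points for holder and tray are doubtful.

```bash
cat > h.py <<'E'
import numpy as np, cv2
from bench import robot
def cam(c):
    m=robot.camera_model(c); R=cv2.Rodrigues(np.array(m["rvec"],float))[0]; t=np.array(m["tvec"],float)
    return R,t,210/np.tan(np.radians(m["vfov"]/2)),m["cx"],m["cy"]
def ray(c,u,v):
    R,t,f,cx,cy=cam(c); d=R.T@np.array([(u-cx)/f,(v-cy)/f,1]); return -R.T@t,d/np.linalg.norm(d)
def onplane(c,u,v,n,k):
    o,d=ray(c,u,v); n=np.array(n,float); return o+d*(k-n@o)/(n@d)
def onz(c,u,v,z): return onplane(c,u,v,[0,0,1],z)
def proj(c,P):
    R,t,f,cx,cy=cam(c); q=(R@np.atleast_2d(P).T).T+t; return q[:,:2]/q[:,2:]*f+[cx,cy]
E
python3 - <<'E'
from h import *
np.set_printoptions(precision=1,suppress=True)
T=lambda x,y:(80+x/2,100+y/2)
S=lambda x,y:(130+x*.375,150+y*.375)
print("camtop",ray("top",0,0)[0])
L=[onz("top",*T(*p),181) for p in [(210,207),(605,142),(611,171),(214,236)]]
LS=[onz("scene",*S(*p),181) for p in [(478,45),(213,265),(245,278),(506,55)]]
print(L,LS)
for A in (L,LS): print([np.linalg.norm(A[i]-A[(i+1)%4]) for i in range(4)])
F=[L[3],L[2]]
d=F[0]-F[1]; d/=np.linalg.norm(d); fw=np.array([d[1],-d[0],0]); print("d",d,"fw",fw, np.degrees(np.arctan2(-d[0],d[1])))
k=fw@((F[0]+F[1])/2); mid=(sum(L)/4)@d
print("front k",k,"mid y", mid)
# holder centre planes
for c,u,v in [("top",285,215),("top",*T(413,235)),("scene",258,226),("scene",*S(357,207)),("scene",226,254)]:
    P=onplane(c,u,v,fw,k+6-21.8); print(c,P,"yr",P@d-mid,"z0",P[2]-31.1)
print("rail",onplane("top",283,205,fw,k+6),onplane("scene",268,238,fw,k+6))
for p in [(67,222),(166,238),(142,352),(42,332)]: print("tray",onz("top",*T(*p),22))
for p in [(530,60),(610,105),(538,147)]: print("trayS",onz("scene",*S(*p),22))
for n,z in (("jar_mark",30),("fitting_mark",14),("bottle_mark",65),("beaker_mark",35)):
    v,u=robot.spot_point(n,"top")[0]["location"]; print(n,onz("top",u,v,z))
E
```

```text
camtop [ 422.9  -55.6 1004.9]
[array([541.9, 153.1, 181. ]), array([ 601.5, -269. ,  181. ]), array([ 570. , -273.6,  181. ]), array([510.8, 148.5, 181. ])] [array([518.4, 145. , 181. ]), array([ 580.8, -276.8,  181. ]), array([ 611. , -270.8,  181. ]), array([553.7, 146.3, 181. ])]
[np.float64(426.25490936916276), np.float64(31.852108278953768), np.float64(426.2487901017894), np.float64(31.417867715628763)]
[np.float64(426.40984631597075), np.float64(30.78932924437815), np.float64(421.02803657293924), np.float64(35.286574357728)]
d [-0.1  1.   0. ] fw [1.  0.1 0. ] 7.984275364363408
front k 526.4927209883239 mid y -136.90356151329433
top [524.  -59.3  72.2] yr 5.364895734458145 z0 41.0719532276453
top [524.6 -63.3   7.1] yr 1.3964445312927296 z0 -24.039938268361176
scene [526.5 -77.1 102.8] yr -12.608874269996875 z0 71.6839782580835
scene [522.9 -51.6  81.3] yr 13.204935769829987 z0 50.24544511822662
scene [ 544.6 -205.9  102.1] yr -142.61877052433124 z0 70.96853372423917
rail [545.4 -55.1  92.9] [546.3 -61.6  64.6]
tray [550.1 375.3  22. ]
tray [526.7 248.8  22. ]
tray [385.3 276.4  22. ]
tray [412.6 402.2  22. ]
trayS [421.5 399.9  22. ]
trayS [563.4 368.7  22. ]
trayS [549.6 231.8  22. ]
jar_mark [367.8 174.9  30. ]
fitting_mark [387.6 -35.4  14. ]
bottle_mark [697.  319.2  65. ]
beaker_mark [697.4 203.4  35. ]
```

```bash
cat >> h.py <<'E'
def frame(p):
    x,y,z,a=p[:4]; d=np.array([-np.sin(a),np.cos(a),0]); f=np.array([np.cos(a),np.sin(a),0])
    c,s=np.cos(np.radians(35)),np.sin(np.radians(35)); u=np.array([0,0,1.])
    return np.array([x,y,z]),np.c_[f*c+u*s,d,-f*s+u*c]
def lamp(p,z):
    O,R=frame(p); d=R[:,1]; f=np.array([d[1],-d[0],0]); b=O*[1,1,0]+[0,0,z]
    return np.array([b+f*i+d*j for i,j in [(30,215),(30,-215),(-6,-215),(-6,215)]])
def box(p,y,x0,x1,y0,y1,z0,z1):
    O,R=frame(p); return np.array([O+R@[i,y+j,k] for k in (z0,z1) for i,j in [(x0,y0),(x1,y0),(x1,y1),(x0,y1)]])
E
python3 - <<'E'
from h import *
from scipy.optimize import least_squares
T=lambda x,y:(80+x/2,100+y/2)
S=lambda x,y:(130+x*.375,150+y*.375)
LT=np.array([T(*p) for p in [(210,207),(605,142),(611,171),(214,236)]])
LS=np.array([S(*p) for p in [(478,45),(213,265),(245,278),(506,55)]])
def res(q):
    p,y=q[:4],q[4]; O,R=frame(p)
    H=O+R@[0,y,38]; K=O+R@[0,-144,38]
    return np.r_[(proj("top",lamp(p,181))-LT).ravel(),(proj("scene",lamp(p,181))[[0,1,2,3]][[0,1,2,3]]-LS[[3,2,1,0]][[0,1,2,3]]).ravel()*0 ,
      (proj("scene",lamp(p,181))-np.array([LS[3],LS[2],LS[1],LS[0]])).ravel(),
      (proj("top",H)-[[286,216]]).ravel(),(proj("top",K)-[[350,206]]).ravel(),(proj("scene",H)-[[263,227]]).ravel(),(proj("scene",K)-[[227,255]]).ravel()]
r=least_squares(res,[540,-60,65,.14,0],loss="soft_l1")
np.set_printoptions(precision=2,suppress=True); print(r.x); print(res(r.x).reshape(-1,2)[[0,1,2,3,8,9,10,11,12,13,14,15]])
np.save("p.npy",r.x)
p,y=r.x[:4],r.x[4]
def draw(c,x0,y0,w,h,s,name):
    im=cv2.resize(cv2.imread(f"pics/{c}0.png")[y0:y0+h,x0:x0+w],None,fx=s,fy=s,interpolation=cv2.INTER_CUBIC)
    im=cv2.convertScaleAbs(im,alpha=1.4)
    def poly(P,col):
        q=((proj(c,P)-[x0-.5,y0-.5])*s).astype(np.int32); cv2.polylines(im,[q],True,col,1)
    poly(lamp(p,181),(0,255,255)); poly(lamp(p,169),(0,160,255))
    for yy in (y,-144):
        b=box(p,yy,-11,11,-18,18,19,54); poly(b[:4],(0,0,255)); poly(b[4:],(0,0,255))
    b=box(p,0,-7.5,7.5,-170,190,15.5,15.5); poly(b[:4],(0,255,0))
    cv2.imwrite(name,im)
draw("top",180,160,200,100,4,"pics/t2.png"); draw("scene",200,150,130,140,4.28*1,"pics/s2.png")
E
```

```text
[546.65 -61.46  62.15   0.14   3.43]
[[-1.19 -1.87]
 [ 0.36 -2.38]
 [ 0.71 -0.51]
 [-0.94  0.24]
 [-0.27 -2.09]
 [-1.14 -1.1 ]
 [-2.48 -2.36]
 [-1.1  -1.57]
 [-0.22 -2.24]
 [-2.   -2.58]
 [-1.23 -1.12]
 [-0.85  2.26]]
```

View pics/t2.png

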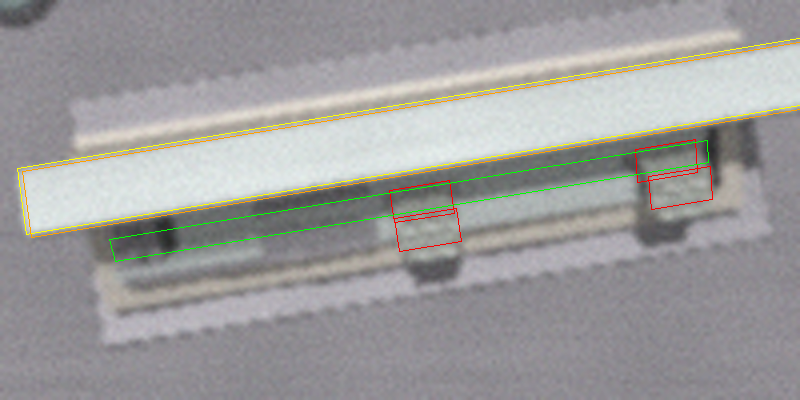

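View pics/s2.png

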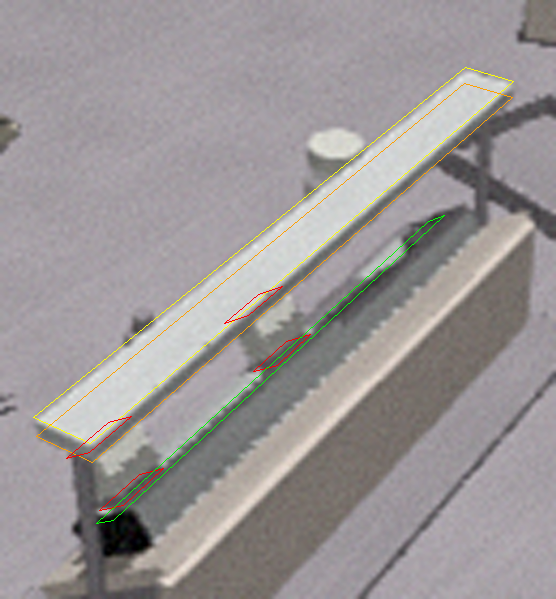

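The overlay fits both pictures within about 1–2 px. In the top crop the holder is at (430,230), the mouth runs about x 175–260 and the dark buffer is at about 150–175, so its face is near rail y 150. Next I plan the approach.

```bash
cat >> h.py <<'E'
from scipy.spatial.transform import Rotation as Rn
def rail():
    q=np.load("p.npy"); O,R=frame(q); return O+np.array([-1.5,0,0]),R,q[4]
def rows(P,Rt,n,g,P0=None,R0=None,nr=None):
    """n rows, turn done over the first nr"""
    s=robot.read_state(); P0=s["position"] if P0 is None else P0; R0=s["tool_rot"] if R0 is None else R0
    nr=nr or n; w=Rn.from_matrix(R0.T@Rt).as_rotvec()/nr; st=(P-P0)/n; R=R0
    for i in range(n):
        k=w if i<nr else w*0
        l=R.T@st/250
        print('{"linear":%s,"rot":%s,"gripper":%g}'%([round(float(a),4) for a in l],[round(float(a/.5),4) for a in k],g))
        R=R@Rn.from_rotvec(k).as_matrix()
def inrail():
    O,R,_=rail(); s=robot.read_state(); np.set_printoptions(precision=2,suppress=True)
    Rt=np.c_[R[:,0],-R[:,1],-R[:,2]]
    print("t",s["time"],"rail TCP",R.T@(s["position"]-O),"F",R.T@s["ft_force"],"M",R.T@s["wrist_torque"],"w",s["width"],"g",s["grip_force"],"roterr",Rn.from_matrix(s["tool_rot"].T@Rt).as_rotvec())
E
python3 - <<'E'
from h import *
O,R,y=rail(); Rt=np.c_[R[:,0],-R[:,1],-R[:,2]]
A=O+R@[0,y,158]; print(O,y,A); rows(A,Rt,10,1,nr=5)
E
```

```text
[545.14834597 -61.45562996  62.14626687] 3.4281581143780664 [454.94731025 -70.85935227 191.57228987]
{"linear":[0.1516, -0.0954, 0.0259],"rot":[-0.0376, 0.2424, 0.1194],"gripper":1}
{"linear":[0.1415, -0.1047, 0.0418],"rot":[-0.0376, 0.2424, 0.1194],"gripper":1}
{"linear":[0.129, -0.1138, 0.0561],"rot":[-0.0376, 0.2424, 0.1194],"gripper":1}
{"linear":[0.1144, -0.1222, 0.0687],"rot":[-0.0376, 0.2424, 0.1194],"gripper":1}
{"linear":[0.0979, -0.1299, 0.0792],"rot":[-0.0376, 0.2424, 0.1194],"gripper":1}
{"linear":[0.0798, -0.1368, 0.0875],"rot":[-0.0, 0.0, 0.0],"gripper":1}
{"linear":[0.0798, -0.1368, 0.0875],"rot":[-0.0, 0.0, 0.0],"gripper":1}
{"linear":[0.0798, -0.1368, 0.0875],"rot":[-0.0, 0.0, 0.0],"gripper":1}
{"linear":[0.0798, -0.1368, 0.0875],"rot":[-0.0, 0.0, 0.0],"gripper":1}
{"linear":[0.0798, -0.1368, 0.0875],"rot":[-0.0, 0.0, 0.0],"gripper":1}
```

Emit:
send_rows:
  moves:
    - {"linear":[0.152,-0.095,0.026],"rot":[-0.038,0.242,0.119],"gripper":1}
    - {"linear":[0.142,-0.105,0.042],"rot":[-0.038,0.242,0.119],"gripper":1}
    - {"linear":[0.129,-0.114,0.056],"rot":[-0.038,0.242,0.119],"gripper":1}
    - {"linear":[0.114,-0.122,0.069],"rot":[-0.038,0.242,0.119],"gripper":1}
    - {"linear":[0.098,-0.13,0.079],"rot":[-0.038,0.242,0.119],"gripper":1}

```text
time: 2.12
position: [336.9, -259.6, 224.1]
tool_rot: [[0.809, 0.14, 0.571], [0.115, -0.99, 0.08], [0.576, 0.001, -0.817]]
ft_force: [0.5, 0.4, -0.4]
width: 1.001
grip_force: 0.0
```

Emit:
send_rows:
  moves:
    - {"linear":[0.08,-0.137,0.088],"rot":[0,0,0],"gripper":1}
    - {"linear":[0.08,-0.137,0.088],"rot":[0,0,0],"gripper":1}
    - {"linear":[0.08,-0.137,0.088],"rot":[0,0,0],"gripper":1}
    - {"linear":[0.08,-0.137,0.088],"rot":[0,0,0],"gripper":1}
    - {"linear":[0.08,-0.137,0.088],"rot":[0,0,0],"gripper":1}

```text
time: 2.75
position: [456.2, -69.2, 191.1]
tool_rot: [[0.81, 0.142, 0.568], [0.117, -0.99, 0.08], [0.574, 0.002, -0.819]]
ft_force: [0.4, -0.2, 0.4]
width: 1.003
grip_force: 0.0
```

```bash
python3 - <<'E'
from h import *
inrail()
O,R,y=rail(); Rt=np.c_[R[:,0],-R[:,1],-R[:,2]]
rows(O+R@[0,y,158],Rt,1,1)
for c in("top","scene"): cv2.imwrite(f"pics/{c}1.png",robot.get_image(c))
a=cv2.imread("pics/top1.png");b=cv2.imread("pics/scene1.png")
cv2.imwrite("pics/b1.png",np.hstack([cv2.resize(a[140:290,200:400],(400,300)),cv2.resize(b[130:280,180:380],(400,300))]))
E
```

```text
t 2.75 rail TCP [  0.88   4.94 156.75] F [ 0.52 -0.28  0.14] M [-0.03  0.56 -0.05] w 1.0032976187327647 g 0.0 roterr [ 0. -0.  0.]
{"linear":[-0.0035, 0.006, -0.005],"rot":[0.0029, -0.0011, 0.0028],"gripper":1}
```

View pics/b1.png

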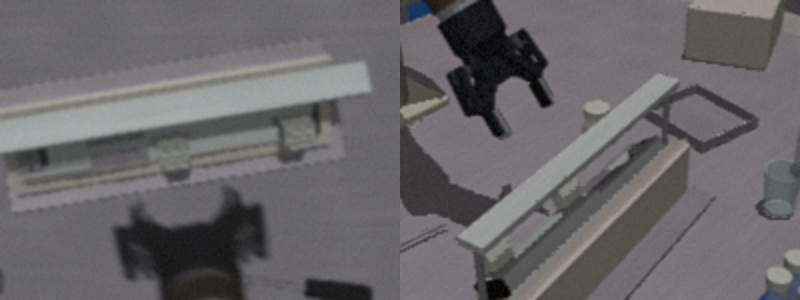

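```bash
python3 - <<'E'
from h import *
s=robot.read_state(); P,Q=s["position"],s["tool_rot"]; np.set_printoptions(precision=1,suppress=True)
for n,l in (("tcp",[0,0,0]),("tip+",[0,50,12]),("tip-",[0,-50,12]),("body+",[0,42,-48]),("body-",[0,-42,-48])):
    q=P+Q@l
    t=proj("top",q)[0];sc=proj("scene",q)[0]; print(n,q,(t-[200,140])*2,400*0+(sc-[180,130])*2+[400,0])
E
```

```text
tcp [456.5 -66.3 190.6] [178.5 202.4] [519.9 111.7]
tip+ [ 470.8 -114.7  180.8] [224.2 188. ] [500.6 137.5]
tip- [455.8 -15.8 180.7] [130.2 204.6] [547.1 103.1]
body+ [ 435.6 -111.9  229.9] [226.1 221.1] [479.8  92.9]
body- [423.  -28.9 229.8] [141.6 236. ] [520.7  66. ]
```

Emit:
send_rows:
  moves:
    - {"linear":[0,0,0.13],"rot":[0,0,0],"gripper":1}
    - {"linear":[0.006,0,0.13],"rot":[0,0,0],"gripper":1}
    - {"linear":[0,0,0],"rot":[0,0,0],"gripper":1}
    - {"linear":[0,0,0],"rot":[0,0,0],"gripper":1}

```text
time: 3.35
position: [493.2, -65.6, 138.5]
tool_rot: [[0.812, 0.141, 0.567], [0.116, -0.99, 0.08], [0.572, 0.001, -0.82]]
ft_force: [-0.2, 0.3, 0.5]
width: 1.003
grip_force: 0.0
```

```bash
python3 - <<'E'
from h import *
inrail()
a=robot.get_image("top"); b=robot.get_image("scene")
cv2.imwrite("pics/b2.png",cv2.convertScaleAbs(np.hstack([cv2.resize(a[180:260,230:340],(440,320),interpolation=cv2.INTER_CUBIC),cv2.resize(b[175:255,210:300],(360,320),interpolation=cv2.INTER_CUBIC)]),alpha=1.7))
O,R,y=rail(); s=robot.read_state(); P,Q=s["position"],s["tool_rot"]
for n,q in [("tip+",P+Q@[0,50,12]),("tip-",P+Q@[0,-50,12]),("hold54",O+R@[0,y,54])]:
    print(n,(proj("top",q)[0]-[230,180])*4,(proj("scene",q)[0]-[210,175])*4+[440,0])
E
```

```text
t 3.35 rail TCP [ 1.18  3.24 92.36] F [0.2  0.34 0.47] M [-0.01  0.49  0.03] w 1.00260369096284 g 0.0 roterr [0. 0. 0.]
tip+ [319.06 155.87] [567.94 184.37]
tip- [142.57 185.2 ] [658.27 110.86]
hold54 [225.91 150.77] [633.31 181.89]
```

View pics/b2.png

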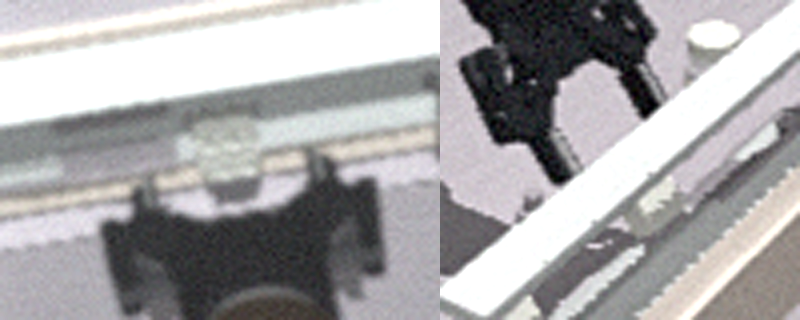

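The top crop shows the tips at (145,180) and (322,155), as predicted, straddling the block at (225,148), so I go in.

Emit:
send_rows:
  moves:
    - {"linear":[0,0,0.08],"rot":[0,0,0],"gripper":1}
    - {"linear":[0,0,0.06],"rot":[0,0,0],"gripper":1}
    - {"linear":[0,0,0.03],"rot":[0,0,0],"gripper":1}
    - {"linear":[0,0,0],"rot":[0,0,0],"gripper":1}

```text
time: 3.95
position: [517.7, -61.8, 103.7]
tool_rot: [[0.811, 0.142, 0.567], [0.117, -0.99, 0.08], [0.573, 0.001, -0.82]]
ft_force: [0.0, 0.2, -0.1]
width: 1.0
grip_force: 0.0
```

Emit:
send_rows:
  moves:
    - {"linear":[0,0,0],"rot":[0,0,0],"gripper":0.6}
    - {"linear":[0,0,0],"rot":[0,0,0],"gripper":0.5}
    - {"linear":[0,0,0],"rot":[0,0,0],"gripper":0.3}
    - {"linear":[0,0,0],"rot":[0,0,0],"gripper":0.0}
    - {"linear":[0,0,0],"rot":[0,0,0],"gripper":0.0}

```text
time: 4.58
position: [517.7, -61.8, 104.0]
tool_rot: [[0.811, 0.141, 0.568], [0.117, -0.99, 0.08], [0.574, 0.002, -0.819]]
ft_force: [-4.7, -0.8, 6.2]
width: 0.41
grip_force: 59.8
```

```bash
python3 - <<'E'
from h import *
inrail()
E
```

```text
t 4.575 rail TCP [ 1.69  3.52 49.89] F [-0.31 -0.17  7.8 ] M [ 0.    0.67 -0.01] w 0.41047923904459377 g 59.75405037403107 roterr [0. 0. 0.]
```

Emit:
send_rows:
  moves:
    - {"linear":[0,0,-0.003],"rot":[0,0,0],"gripper":0}
    - {"linear":[0,-0.02,0],"rot":[0,0,0],"gripper":0}
    - {"linear":[0,-0.03,0],"rot":[0,0,0],"gripper":0}
    - {"linear":[0,-0.02,0],"rot":[0,0,0],"gripper":0}

```text
time: 5.08
position: [515.0, -43.8, 104.2]
tool_rot: [[0.811, 0.142, 0.568], [0.117, -0.99, 0.08], [0.573, 0.002, -0.819]]
ft_force: [1.1, -0.5, -1.3]
width: 0.414
grip_force: 60.0
```

```bash
python3 -c "
from h import *
inrail()"
```

```text
t 5.075 rail TCP [ 1.7  21.69 50.1 ] F [ 0.08 -0.69 -1.71] M [-0.23  0.4  -0.03] w 0.4141411803374605 g 59.9746960401535 roterr [0. 0. 0.]
```

Emit:
send_rows:
  moves:
    - {"linear":[0,-0.04,0],"rot":[0,0,0],"gripper":0}
    - {"linear":[0,-0.05,0],"rot":[0,0,0],"gripper":0}
    - {"linear":[0,-0.04,0],"rot":[0,0,0],"gripper":0}
    - {"linear":[0,-0.02,0],"rot":[0,0,0],"gripper":0}
    - {"linear":[0,0,0],"rot":[0,0,0],"gripper":0}

```text
time: 5.7
position: [509.6, -6.1, 104.2]
tool_rot: [[0.811, 0.144, 0.568], [0.118, -0.99, 0.083], [0.574, 0.0, -0.819]]
ft_force: [2.7, 0.8, 0.7]
width: 0.412
grip_force: 60.0
```

```bash
python3 -c "
from h import *
inrail()"
```

```text
t 5.7 rail TCP [ 1.71 59.85 50.13] F [ 2.66  0.42 -1.04] M [ 0.43  0.07 -0.06] w 0.41169277949290317 g 59.98685896396637 roterr [-0.  0.  0.]
```

Emit:
send_rows:
  moves:
    - {"linear":[0.002,-0.03,0],"rot":[0,0,0],"gripper":0}
    - {"linear":[0,-0.03,0],"rot":[0,0,0],"gripper":0}
    - {"linear":[0,-0.03,0],"rot":[0,0,0],"gripper":0}

```text
time: 6.08
position: [506.7, 15.3, 104.2]
tool_rot: [[0.811, 0.141, 0.567], [0.117, -0.99, 0.08], [0.573, 0.001, -0.82]]
ft_force: [1.7, -0.5, 0.3]
width: 0.407
grip_force: 60.1
```

```bash
python3 - <<'E'
from h import *
inrail()
a=robot.get_image("top"); b=robot.get_image("scene")
cv2.imwrite("pics/b3.png",cv2.convertScaleAbs(np.hstack([cv2.resize(a[180:260,190:300],(440,320),interpolation=cv2.INTER_CUBIC),cv2.resize(b[165:245,240:330],(360,320),interpolation=cv2.INTER_CUBIC)]),alpha=1.7))
O,R,y=rail()
for yy in range(60,180,20): print(yy,(proj("top",O+R@[-10,yy,12])[0]-[190,180])*4,(proj("scene",O+R@[-10,yy,12])[0]-[240,165])*4+[440,0])
E
```

```text
t 6.075 rail TCP [ 1.8  81.46 50.08] F [ 1.44 -0.73 -0.68] M [-0.35  0.2   0.  ] w 0.4066046543996928 g 60.104103684425354 roterr [0. 0. 0.]
60 [288.36 146.99] [581.44 236.14]
80 [255.52 152.45] [597.16 221.79]
100 [222.68 157.91] [612.49 207.79]
120 [189.83 163.38] [627.45 194.14]
140 [156.98 168.84] [642.05 180.81]
160 [124.11 174.3 ] [656.3 167.8]
```

View pics/b3.png

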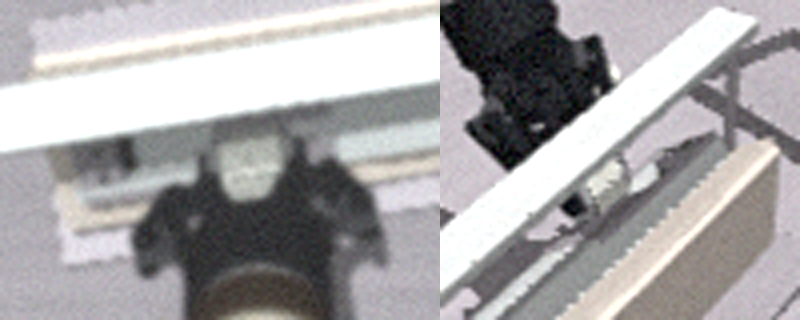

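The buffer's dark face is at about (135,155) in the top crop, which puts it near rail y 152 and the holder's contact near 130.

Emit:
send_rows:
  moves:
    - {"linear":[0.001,-0.04,0],"rot":[0,0,0],"gripper":0}
    - {"linear":[0,-0.04,0],"rot":[0,0,0],"gripper":0}
    - {"linear":[0,-0.03,0],"rot":[0,0,0],"gripper":0}
    - {"linear":[0,0,0],"rot":[0,0,0],"gripper":0}

```text
time: 6.68
position: [502.7, 43.6, 104.2]
tool_rot: [[0.811, 0.144, 0.567], [0.118, -0.99, 0.083], [0.573, 0.0, -0.82]]
ft_force: [1.5, 1.4, -1.1]
width: 0.412
grip_force: 60.3
```

Emit:
send_rows:
  moves:
    - {"linear":[0,-0.016,0],"rot":[0,0,0],"gripper":0}
    - {"linear":[0,-0.016,0],"rot":[0,0,0],"gripper":0}
    - {"linear":[0,0,0],"rot":[0,0,0],"gripper":0}
    - {"linear":[0,0,0],"rot":[0,0,0],"gripper":0}

```text
time: 7.18
position: [501.7, 50.5, 104.2]
tool_rot: [[0.811, 0.142, 0.567], [0.117, -0.99, 0.081], [0.573, 0.001, -0.82]]
ft_force: [1.5, 0.1, -1.0]
width: 0.413
grip_force: 60.3
```

```bash
python3 -c "
from h import *
inrail()"
```

```text
t 7.175 rail TCP [  1.81 117.    50.02] F [ 0.66 -0.09 -1.64] M [ 0.16  0.33 -0.06] w 0.41321711799091726 g 60.34861743450165 roterr [-0.  0.  0.]
```

Emit:
send_rows:
  moves:
    - {"linear":[0,-0.014,0],"rot":[0,0,0],"gripper":0}
    - {"linear":[0,0,0],"rot":[0,0,0],"gripper":0}
    - {"linear":[0,0,0],"rot":[0,0,0],"gripper":0}

```text
time: 7.55
position: [501.3, 53.8, 104.2]
tool_rot: [[0.811, 0.142, 0.567], [0.117, -0.99, 0.08], [0.573, 0.001, -0.82]]
ft_force: [0.5, -0.3, -1.2]
width: 0.415
grip_force: 60.3
```

Emit:
send_rows:
  moves:
    - {"linear":[0,-0.01,0],"rot":[0,0,0],"gripper":0}
    - {"linear":[0,0,0],"rot":[0,0,0],"gripper":0}
    - {"linear":[0,0,0],"rot":[0,0,0],"gripper":0}

```text
time: 7.92
position: [500.9, 56.3, 104.2]
tool_rot: [[0.811, 0.142, 0.567], [0.117, -0.99, 0.08], [0.573, 0.001, -0.82]]
ft_force: [1.4, -0.2, -1.5]
width: 0.414
grip_force: 60.3
```

y is now about 123 with no contact yet; I continue in small steps.

Emit:
send_rows:
  moves:
    - {"linear":[0,-0.01,0],"rot":[0,0,0],"gripper":0}
    - {"linear":[0,0,0],"rot":[0,0,0],"gripper":0}
    - {"linear":[0,0,0],"rot":[0,0,0],"gripper":0}

```text
time: 8.3
position: [500.5, 58.9, 104.2]
tool_rot: [[0.811, 0.142, 0.567], [0.117, -0.99, 0.081], [0.573, 0.001, -0.82]]
ft_force: [0.1, 0.4, -1.9]
width: 0.409
grip_force: 60.3
```

Emit:
send_rows:
  moves:
    - {"linear":[0,-0.008,0],"rot":[0,0,0],"gripper":0}
    - {"linear":[0,0,0],"rot":[0,0,0],"gripper":0}
    - {"linear":[0,0,0],"rot":[0,0,0],"gripper":0}

```text
time: 8.68
position: [500.3, 60.8, 104.2]
tool_rot: [[0.811, 0.142, 0.567], [0.117, -0.99, 0.081], [0.573, 0.001, -0.82]]
ft_force: [1.0, 0.8, -0.9]
width: 0.417
grip_force: 60.3
```

Emit:
send_rows:
  moves:
    - {"linear":[0,-0.008,0],"rot":[0,0,0],"gripper":0}
    - {"linear":[0,0,0],"rot":[0,0,0],"gripper":0}
    - {"linear":[0,0,0],"rot":[0,0,0],"gripper":0}

```text
time: 9.05
position: [500.0, 62.7, 104.2]
tool_rot: [[0.811, 0.142, 0.567], [0.117, -0.99, 0.08], [0.573, 0.001, -0.82]]
ft_force: [0.5, 0.4, -1.5]
width: 0.413
grip_force: 60.3
```

Emit:
send_rows:
  moves:
    - {"linear":[0,-0.008,0],"rot":[0,0,0],"gripper":0}
    - {"linear":[0,0,0],"rot":[0,0,0],"gripper":0}
    - {"linear":[0,0,0],"rot":[0,0,0],"gripper":0}

```text
time: 9.43
position: [499.8, 64.3, 104.2]
tool_rot: [[0.811, 0.141, 0.567], [0.117, -0.99, 0.079], [0.573, 0.002, -0.82]]
ft_force: [-0.1, -2.2, -1.8]
width: 0.414
grip_force: 60.3
```

```bash
python3 -c "
from h import *
inrail()"
```

```text
t 9.425 rail TCP [  1.89 130.88  50.04] F [-1.4  -2.16 -1.28] M [-0.53  0.74  0.  ] w 0.41351119910949397 g 60.33145844936371 roterr [0. 0. 0.]
```

Fy dropped to −2.2 N at y 130.9, so the buffer is felt where it was expected. Now I lift gently.

Emit:
send_rows:
  moves:
    - {"linear":[0,0.003,0],"rot":[0,0,0],"gripper":0}
    - {"linear":[0,0,-0.008],"rot":[0,0,0],"gripper":0}
    - {"linear":[0,0,-0.004],"rot":[0,0,0],"gripper":0}
    - {"linear":[0,0,0],"rot":[0,0,0],"gripper":0}

```text
time: 9.93
position: [498.1, 63.6, 106.8]
tool_rot: [[0.811, 0.142, 0.567], [0.117, -0.99, 0.08], [0.573, 0.001, -0.82]]
ft_force: [-0.0, -1.7, -2.0]
width: 0.413
grip_force: 60.2
```

```bash
python3 -c "
from h import *
inrail()"
```

```text
t 9.925 rail TCP [  1.92 130.47  53.17] F [-1.37 -1.71 -1.5 ] M [-0.4   0.77  0.07] w 0.4125188444969097 g 60.15339553356171 roterr [0. 0. 0.]
```

Emit:
send_rows:
  moves:
    - {"linear":[0,0,-0.012],"rot":[0,0,0],"gripper":0}
    - {"linear":[0,0,-0.016],"rot":[0,0,0],"gripper":0}
    - {"linear":[0,0,-0.02],"rot":[0,0,0],"gripper":0}
    - {"linear":[0,0,0],"rot":[0,0,0],"gripper":0}

```text
time: 10.42
position: [491.3, 62.9, 117.0]
tool_rot: [[0.811, 0.142, 0.568], [0.117, -0.99, 0.081], [0.573, 0.001, -0.819]]
ft_force: [0.2, 0.3, -1.8]
width: 0.408
grip_force: 60.2
```

Emit:
send_rows:
  moves:
    - {"linear":[0,0,-0.08],"rot":[0,0,0],"gripper":0}
    - {"linear":[0,0,-0.12],"rot":[0,0,0],"gripper":0}
    - {"linear":[0,0,-0.12],"rot":[0,0,0],"gripper":0}
    - {"linear":[0,0,-0.08],"rot":[0,0,0],"gripper":0}

```text
time: 10.92
position: [434.1, 54.8, 199.7]
tool_rot: [[0.811, 0.142, 0.568], [0.117, -0.99, 0.081], [0.574, 0.001, -0.819]]
ft_force: [-0.2, 0.2, -3.0]
width: 0.41
grip_force: 60.2
```

```bash
python3 - <<'E'
from h import *
inrail()
s=robot.read_state()
# tray: corners fit (rim z=22), top-camera order
T=lambda x,y:(80+x/2,100+y/2)
C=np.array([onz("top",*T(*p),22) for p in [(67,222),(166,238),(142,352),(42,332)]]); print(C)
print([np.linalg.norm(C[i]-C[(i+1)%4]) for i in range(4)]); ctr=C.mean(0); a=C[0]+C[1]-C[2]-C[3]; print("ctr",ctr,"long axis deg",np.degrees(np.arctan2(a[1],a[0])))
for c in("scene","top"):
    robot.get_image(c); print(c,[(onz(c,d["location"][1],d["location"][0],3),d["confidence"]) for d in robot.spot_point("tray_in",c)[:2]])
    r=robot.find_in("tray_in",c); print(r[:1])
# gripper vertical, holder x axis: current tool turned about tool y by -35deg
E
```

```text
t 10.925 rail TCP [  2.29 130.73 166.26] F [-1.86  0.25 -2.32] M [ 0.01  0.81 -0.01] w 0.4104503587932349 g 60.24343013763428 roterr [ 0. -0.  0.]
[[550.11 375.27  22.  ]
 [526.69 248.76  22.  ]
 [385.33 276.42  22.  ]
 [412.63 402.19  22.  ]]
[np.float64(128.6636704718499), np.float64(144.04552881950474), np.float64(128.70508091714183), np.float64(140.09241803139236)]
ctr [468.69 325.66  22.  ] long axis deg -11.075027398878738
scene [(array([470.11, 342.84,   3.  ]), 0.95)]
[{'rect': [306.0, 172.4, 361.2, 203.7], 'confidence': 0.93}]
top [(array([470.67, 332.08,   3.  ]), 0.85), (array([563.39, -59.36,   3.  ]), 0.7)]
[{'rect': [98.8, 209.8, 163.2, 276.2], 'confidence': 0.93}]
```

```bash
python3 - <<'E'
from h import *
s=robot.read_state(); R=s["tool_rot"]; d=R[:,1]; z=np.array([0,0,-1.]); y=d*[1,1,0]; y/=np.linalg.norm(y); Rt=np.c_[np.cross(y,z),y,z]
A=np.array([430,200,200.]);rows(A,Rt,4,0); print(); rows(np.array([470,332,130.]),Rt,4,0,P0=A,R0=Rt)
E
```

```text
{"linear":[0.0148, -0.1445, 0.0072],"rot":[0.0005, -0.3043, 0.0002],"gripper":0}
{"linear":[0.0157, -0.1445, 0.0049],"rot":[0.0005, -0.3043, 0.0002],"gripper":0}
{"linear":[0.0162, -0.1445, 0.0025],"rot":[0.0005, -0.3043, 0.0002],"gripper":0}
{"linear":[0.0164, -0.1445, 0.0],"rot":[0.0005, -0.3043, 0.0002],"gripper":0}

{"linear":[0.0583, -0.125, 0.07],"rot":[0.0, 0.0, 0.0],"gripper":0}
{"linear":[0.0583, -0.125, 0.07],"rot":[0.0, 0.0, 0.0],"gripper":0}
{"linear":[0.0583, -0.125, 0.07],"rot":[0.0, 0.0, 0.0],"gripper":0}
{"linear":[0.0583, -0.125, 0.07],"rot":[0.0, 0.0, 0.0],"gripper":0}
```

Emit:
send_rows:
  moves:
    - {"linear":[0.015,-0.145,0.007],"rot":[0.0005,-0.304,0],"gripper":0}
    - {"linear":[0.016,-0.145,0.005],"rot":[0.0005,-0.304,0],"gripper":0}
    - {"linear":[0.016,-0.145,0.002],"rot":[0.0005,-0.304,0],"gripper":0}
    - {"linear":[0.016,-0.145,0],"rot":[0.0005,-0.304,0],"gripper":0}

```text
time: 11.72
position: [441.7, 121.6, 202.2]
tool_rot: [[0.97, 0.241, -0.013], [0.241, -0.97, 0.04], [-0.003, -0.042, -0.999]]
ft_force: [0.9, -0.4, -2.4]
width: 0.413
grip_force: 60.3
```

Emit:
send_rows:
  moves:
    - {"linear":[0.058,-0.125,0.07],"rot":[0,0,0],"gripper":0}
    - {"linear":[0.058,-0.125,0.07],"rot":[0,0,0],"gripper":0}
    - {"linear":[0.058,-0.125,0.07],"rot":[0,0,0],"gripper":0}
    - {"linear":[0.058,-0.125,0.07],"rot":[0,0,0],"gripper":0}
    - {"linear":[0,0,0],"rot":[0,0,0],"gripper":0}

```text
time: 12.35
position: [479.4, 196.3, 136.8]
tool_rot: [[0.943, 0.329, -0.038], [0.331, -0.939, 0.088], [-0.007, -0.096, -0.995]]
ft_force: [-4.1, -0.3, -3.1]
width: 0.413
grip_force: 61.8
```

```bash
python3 - <<'E'
from h import *
s=robot.read_state(); print(s["position"],s["tool_rot"].round(3),s["ft_force"],s["width"])
a=robot.get_image("top"); b=robot.get_image("scene")
cv2.imwrite("pics/b4.png",cv2.convertScaleAbs(np.hstack([cv2.resize(a[180:300,80:200],(400,400),interpolation=cv2.INTER_CUBIC),cv2.resize(b[120:240,270:390],(400,400),interpolation=cv2.INTER_CUBIC)]),alpha=1.5))
E
```

```text
[479.37291292 196.27470818 136.75982244] [[ 0.943  0.329 -0.038]
 [ 0.331 -0.939  0.088]
 [-0.007 -0.096 -0.995]] [-4.14909368 -0.2984701  -3.14693323] 0.412611669869746
```

View pics/b4.png

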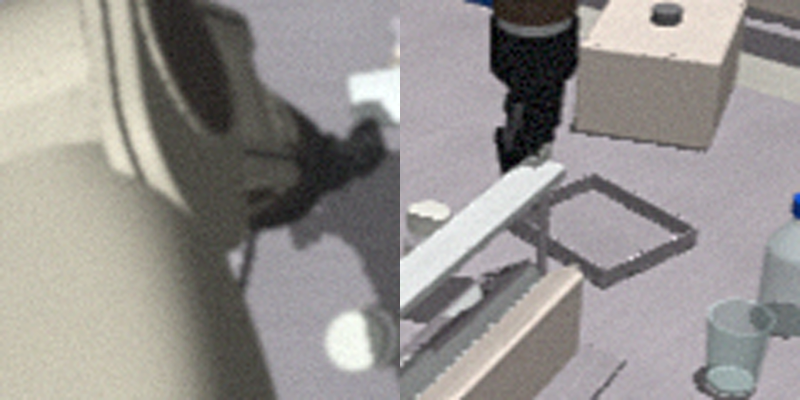

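The arm stopped short at (479,196): a joint must be at its range, so I check the joints.

```bash
python3 - <<'E'
from h import *
s=robot.read_state(); print(s["time"],s["qpos"].round(3),s["dq"].round(3),s["ft_force"],s["position"])
E
```

```text
12.45 [ 0.336  0.361 -0.152  1.062  0.096  3.141] [-0.009 -0.025  0.003  0.007 -0.003 -0.001] [-4.93406101 -0.58693286 -4.41783608] [479.85514044 195.73611787 138.39889936]
```

Joint 6 is at +3.14 because j6 = j1 + π − yaw, and there may be light contact near the lamp's end. I back off first, then turn the tool about z, which frees j6.

Emit:
send_rows:
  moves:
    - {"linear":[-0.08,-0.01,-0.06],"rot":[0,0,0],"gripper":0}
    - {"linear":[-0.11,-0.03,-0.14],"rot":[0,0,-0.1],"gripper":0}
    - {"linear":[0,0,0],"rot":[0,0,-0.3],"gripper":0}

```text
time: 12.82
position: [436.4, 184.8, 194.6]
tool_rot: [[0.857, 0.515, -0.023], [0.514, -0.853, 0.093], [0.028, -0.092, -0.995]]
ft_force: [0.3, -0.2, -2.1]
width: 0.416
grip_force: 61.9
```

```bash
python3 - <<'E'
from h import *
s=robot.read_state(); print(s["time"],s["qpos"].round(3),s["ft_force"],s["width"],s["position"])
a=np.radians(79); Rt=np.c_[[np.cos(a),np.sin(a),0],[np.sin(a),-np.cos(a),0],[0,0,-1]]
rows(np.array([430,200,195.]),Rt,6,0)
E
```

```text
12.825 [ 0.345  0.22  -0.191  1.151  0.095  2.945] [ 0.31360453 -0.20164342 -2.10579136] 0.41559361893716124 [436.37634943 184.75801565 194.64914512]
{"linear":[0.0016, -0.0109, 0.0008],"rot":[-0.0249, -0.0215, -0.2788],"gripper":0}
{"linear":[0.0031, -0.0106, 0.0007],"rot":[-0.0249, -0.0215, -0.2788],"gripper":0}
{"linear":[0.0045, -0.01, 0.0005],"rot":[-0.0249, -0.0215, -0.2788],"gripper":0}
{"linear":[0.0059, -0.0093, 0.0003],"rot":[-0.0249, -0.0215, -0.2788],"gripper":0}
{"linear":[0.0071, -0.0084, 0.0001],"rot":[-0.0249, -0.0215, -0.2788],"gripper":0}
{"linear":[0.0082, -0.0073, -0.0001],"rot":[-0.0249, -0.0215, -0.2788],"gripper":0}
```

Emit:
send_rows:
  moves:
    - {"linear":[0.002,-0.011,0],"rot":[-0.025,-0.021,-0.28],"gripper":0}
    - {"linear":[0.003,-0.011,0],"rot":[-0.025,-0.021,-0.28],"gripper":0}
    - {"linear":[0.004,-0.01,0],"rot":[-0.025,-0.021,-0.28],"gripper":0}
    - {"linear":[0.006,-0.009,0],"rot":[-0.025,-0.021,-0.28],"gripper":0}
    - {"linear":[0.007,-0.008,0],"rot":[-0.025,-0.021,-0.28],"gripper":0}

```text
time: 13.45
position: [431.2, 197.4, 192.9]
tool_rot: [[0.323, 0.946, -0.012], [0.946, -0.323, 0.013], [0.008, -0.016, -1.0]]
ft_force: [0.2, -0.1, -1.3]
width: 0.412
grip_force: 61.9
```

Emit:
send_rows:
  moves:
    - {"linear":[0.008,-0.007,0],"rot":[-0.025,-0.021,-0.28],"gripper":0}
    - {"linear":[0,0,0],"rot":[0,0,0],"gripper":0}
    - {"linear":[0,0,0],"rot":[0,0,0],"gripper":0}

```text
time: 13.82
position: [429.4, 199.6, 192.7]
tool_rot: [[0.194, 0.981, -0.005], [0.981, -0.194, -0.001], [-0.002, -0.005, -1.0]]
ft_force: [-0.1, -0.1, -2.2]
width: 0.409
grip_force: 61.9
```

```bash
python3 - <<'E'
from h import *
s=robot.read_state(); print(s["time"],s["qpos"].round(3),s["ft_force"],s["width"],s["position"],s["tool_rot"].round(3))
a=np.radians(79); Rt=np.c_[[np.cos(a),np.sin(a),0],[np.sin(a),-np.cos(a),0],[0,0,-1]]
rows(np.array([470,332,110.]),Rt,5,0,nr=2)
E
```

```text
13.825 [ 4.340e-01  2.310e-01 -1.780e-01  1.167e+00  2.000e-03  2.200e+00] [-0.0804829  -0.09870609 -2.19384045] 0.40945963926461454 [429.4059281  199.63375668 192.70208945] [[ 0.194  0.981 -0.005]
 [ 0.981 -0.194 -0.001]
 [-0.002 -0.005 -1.   ]]
{"linear":[0.1103, 0.0117, 0.0659],"rot":[-0.0047, 0.0015, -0.0028],"gripper":0}
{"linear":[0.1102, 0.0117, 0.066],"rot":[-0.0047, 0.0015, -0.0028],"gripper":0}
{"linear":[0.1101, 0.0117, 0.0662],"rot":[-0.0, 0.0, -0.0],"gripper":0}
{"linear":[0.1101, 0.0117, 0.0662],"rot":[-0.0, 0.0, -0.0],"gripper":0}
{"linear":[0.1101, 0.0117, 0.0662],"rot":[-0.0, 0.0, -0.0],"gripper":0}
```

Emit:
send_rows:
  moves:
    - {"linear":[0.11,0.012,0.066],"rot":[-0.005,0.0015,0],"gripper":0}
    - {"linear":[0.11,0.012,0.066],"rot":[-0.005,0.0015,0],"gripper":0}
    - {"linear":[0.11,0.012,0.066],"rot":[0,0,0],"gripper":0}
    - {"linear":[0.11,0.012,0.066],"rot":[0,0,0],"gripper":0}
    - {"linear":[0.11,0.012,0.066],"rot":[0,0,0],"gripper":0}

```text
time: 14.45
position: [470.4, 332.4, 109.1]
tool_rot: [[0.194, 0.981, -0.0], [0.981, -0.194, -0.0], [-0.0, -0.0, -1.0]]
ft_force: [0.1, 0.5, -2.4]
width: 0.415
grip_force: 61.9
```

Emit:
send_rows:
  moves:
    - {"linear":[0,0,0.08],"rot":[0,0,0],"gripper":0}
    - {"linear":[0,0,0.06],"rot":[0,0,0],"gripper":0}
    - {"linear":[0,0,0.03],"rot":[0,0,0],"gripper":0}
    - {"linear":[0,0,0],"rot":[0,0,0],"gripper":0}
    - {"linear":[0,0,0],"rot":[0,0,0],"gripper":0}

```text
time: 15.08
position: [470.2, 331.7, 68.1]
tool_rot: [[0.192, 0.981, 0.0], [0.981, -0.192, 0.0], [0.0, 0.0, -1.0]]
ft_force: [-0.6, 0.4, -1.7]
width: 0.41
grip_force: 61.9
```

```bash
python3 - <<'E'
from h import *
s=robot.read_state(); print(s["time"],s["ft_force"],s["wrist_torque"],s["width"],s["position"],s["tool_rot"].round(4))
a=robot.get_image("top"); b=robot.get_image("scene")
cv2.imwrite("pics/b5.png",cv2.convertScaleAbs(np.hstack([cv2.resize(a[180:300,80:200],(400,400),interpolation=cv2.INTER_CUBIC),cv2.resize(b[130:220,290:380],(400,400),interpolation=cv2.INTER_CUBIC)]),alpha=1.5))
E
```

```text
15.075 [-0.60391005  0.39443767 -1.74435708] [-0.00962547 -0.0157117   0.03088916] 0.41019401204781814 [470.16108668 331.74910158  68.05236103] [[ 1.920e-01  9.814e-01  2.000e-04]
 [ 9.814e-01 -1.920e-01  2.000e-04]
 [ 3.000e-04  2.000e-04 -1.000e+00]]
```

View pics/b5.png

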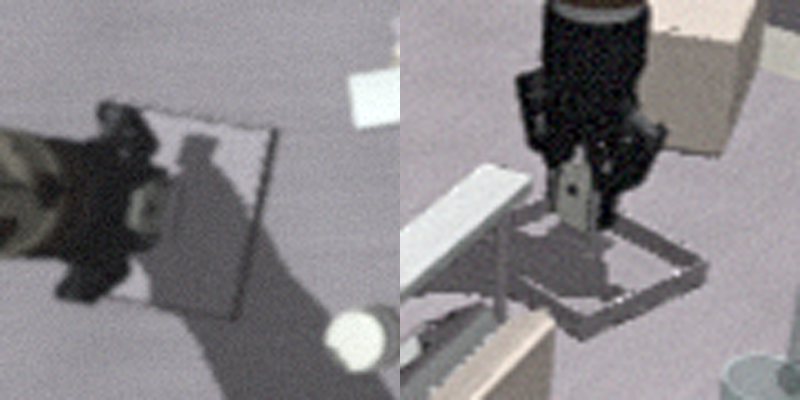

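The holder hangs upright over the tray (block at (148,210) in the top crop, which fits the tray centre once parallax is counted). I lower it until it touches.

Emit:
send_rows:
  moves:
    - {"linear":[0,0,0.02],"rot":[0,0,0],"gripper":0}
    - {"linear":[0,0,0.016],"rot":[0,0,0],"gripper":0}
    - {"linear":[0,0,0],"rot":[0,0,0],"gripper":0}
    - {"linear":[0,0,0],"rot":[0,0,0],"gripper":0}

```text
time: 15.68
position: [469.5, 331.6, 58.1]
tool_rot: [[0.191, 0.982, -0.001], [0.982, -0.191, -0.001], [-0.001, -0.001, -1.0]]
ft_force: [-0.3, 0.1, -2.5]
width: 0.416
grip_force: 61.9
```

Emit:
send_rows:
  moves:
    - {"linear":[0,0,0.008],"rot":[0,0,0],"gripper":0}
    - {"linear":[0,0,0],"rot":[0,0,0],"gripper":0}
    - {"linear":[0,0,0],"rot":[0,0,0],"gripper":0}

```text
time: 16.05
position: [469.6, 331.7, 56.2]
tool_rot: [[0.191, 0.982, -0.001], [0.982, -0.191, -0.001], [-0.001, -0.001, -1.0]]
ft_force: [-0.1, -0.2, -1.4]
width: 0.416
grip_force: 61.9
```

Emit:
send_rows:
  moves:
    - {"linear":[0,0,0.006],"rot":[0,0,0],"gripper":0}
    - {"linear":[0,0,0],"rot":[0,0,0],"gripper":0}
    - {"linear":[0,0,0],"rot":[0,0,0],"gripper":0}

```text
time: 16.42
position: [469.5, 331.6, 54.7]
tool_rot: [[0.191, 0.982, -0.001], [0.982, -0.191, -0.001], [-0.001, -0.001, -1.0]]
ft_force: [0.1, -0.8, -1.2]
width: 0.412
grip_force: 61.9
```

Emit:
send_rows:
  moves:
    - {"linear":[0,0,0.005],"rot":[0,0,0],"gripper":0}
    - {"linear":[0,0,0],"rot":[0,0,0],"gripper":0}
    - {"linear":[0,0,0],"rot":[0,0,0],"gripper":0}

```text
time: 16.8
position: [469.5, 331.7, 53.4]
tool_rot: [[0.191, 0.982, -0.001], [0.982, -0.191, -0.001], [-0.001, -0.001, -1.0]]
ft_force: [0.3, 0.6, -2.4]
width: 0.413
grip_force: 61.9
```

Emit:
send_rows:
  moves:
    - {"linear":[0,0,0.005],"rot":[0,0,0],"gripper":0}
    - {"linear":[0,0,0],"rot":[0,0,0],"gripper":0}
    - {"linear":[0,0,0],"rot":[0,0,0],"gripper":0}

```text
time: 17.18
position: [469.5, 331.6, 52.2]
tool_rot: [[0.191, 0.982, -0.001], [0.982, -0.191, -0.001], [-0.001, -0.001, -1.0]]
ft_force: [-0.6, -0.7, -1.5]
width: 0.418
grip_force: 61.9
```

Emit:
send_rows:
  moves:
    - {"linear":[0,0,0.005],"rot":[0,0,0],"gripper":0}
    - {"linear":[0,0,0],"rot":[0,0,0],"gripper":0}
    - {"linear":[0,0,0],"rot":[0,0,0],"gripper":0}

```text
time: 17.55
position: [469.5, 331.6, 50.9]
tool_rot: [[0.191, 0.982, -0.001], [0.982, -0.191, -0.001], [-0.001, -0.001, -1.0]]
ft_force: [0.6, 0.2, -1.5]
width: 0.416
grip_force: 61.9
```

Emit:
send_rows:
  moves:
    - {"linear":[0,0,0.005],"rot":[0,0,0],"gripper":0}
    - {"linear":[0,0,0],"rot":[0,0,0],"gripper":0}
    - {"linear":[0,0,0],"rot":[0,0,0],"gripper":0}

```text
time: 17.92
position: [469.5, 331.6, 49.7]
tool_rot: [[0.191, 0.982, -0.001], [0.982, -0.191, -0.001], [-0.001, -0.001, -1.0]]
ft_force: [0.2, 0.3, -2.5]
width: 0.413
grip_force: 61.9
```

Emit:
send_rows:
  moves:
    - {"linear":[0,0,0.006],"rot":[0,0,0],"gripper":0}
    - {"linear":[0,0,0],"rot":[0,0,0],"gripper":0}
    - {"linear":[0,0,0],"rot":[0,0,0],"gripper":0}

```text
time: 18.3
position: [469.5, 331.6, 48.2]
tool_rot: [[0.191, 0.982, -0.001], [0.982, -0.191, -0.001], [-0.001, -0.001, -1.0]]
ft_force: [1.4, 0.1, -2.0]
width: 0.412
grip_force: 61.9
```

Emit:
send_rows:
  moves:
    - {"linear":[0,0,0.005],"rot":[0,0,0],"gripper":0}
    - {"linear":[0,0,0],"rot":[0,0,0],"gripper":0}
    - {"linear":[0,0,0],"rot":[0,0,0],"gripper":0}

```text
time: 18.68
position: [469.7, 331.7, 47.1]
tool_rot: [[0.191, 0.982, -0.001], [0.982, -0.191, -0.0], [-0.001, -0.001, -1.0]]
ft_force: [-0.3, 0.0, 0.0]
width: 0.414
grip_force: 62.0
```

Emit:
send_rows:
  moves:
    - {"linear":[0,0,0.004],"rot":[0,0,0],"gripper":0}
    - {"linear":[0,0,0],"rot":[0,0,0],"gripper":0}
    - {"linear":[0,0,0],"rot":[0,0,0],"gripper":0}

```text
time: 19.05
position: [469.6, 331.7, 47.1]
tool_rot: [[0.191, 0.982, -0.0], [0.982, -0.191, -0.0], [-0.0, -0.0, -1.0]]
ft_force: [-2.1, 0.2, 5.9]
width: 0.413
grip_force: 63.0
```

Contact at TCP z 47.1. I release and retreat upward.

Emit:
send_rows:
  moves:
    - {"linear":[0,0,-0.004],"rot":[0,0,0],"gripper":0}
    - {"linear":[0,0,0],"rot":[0,0,0],"gripper":0.5}
    - {"linear":[0,0,0],"rot":[0,0,0],"gripper":0.75}
    - {"linear":[0,0,0],"rot":[0,0,0],"gripper":0.75}
    - {"linear":[0,0,0],"rot":[0,0,0],"gripper":0.75}

```text
time: 19.68
position: [469.6, 331.6, 46.9]
tool_rot: [[0.191, 0.982, -0.001], [0.982, -0.191, -0.001], [-0.001, -0.001, -1.0]]
ft_force: [-1.6, -0.4, 0.3]
width: 0.748
grip_force: 0.0
```

Emit:
send_rows:
  moves:
    - {"linear":[0,0,-0.04],"rot":[0,0,0],"gripper":0.75}
    - {"linear":[0,0,-0.12],"rot":[0,0,0],"gripper":0.75}
    - {"linear":[0,0,-0.2],"rot":[0,0,0],"gripper":0.75}
    - {"linear":[-0.15,0,-0.15],"rot":[0,0,0],"gripper":0.75}
    - {"linear":[-0.2,0,0],"rot":[0,0,0],"gripper":0.75}

```text
time: 20.3
position: [455.4, 247.1, 179.1]
tool_rot: [[0.189, 0.982, 0.008], [0.982, -0.189, 0.004], [0.005, 0.007, -1.0]]
ft_force: [0.8, -0.1, -0.1]
width: 0.747
grip_force: 0.0
```

```bash
python3 - <<'E'
from h import *
s=robot.read_state(); print(s["time"],s["ft_force"],s["width"],s["position"])
a=robot.get_image("top"); b=robot.get_image("scene")
cv2.imwrite("pics/b6.png",cv2.convertScaleAbs(np.hstack([cv2.resize(a[140:300,80:400],(480,240),interpolation=cv2.INTER_CUBIC),cv2.resize(b[150:270,200:360],(320,240),interpolation=cv2.INTER_CUBIC)]),alpha=1.5))
for c in("top","scene"): print([(onz(c,d["location"][1],d["location"][0],41),d["confidence"]) for d in robot.spot_point("holder_center",c)[:3]])
E
```

```text
20.3 [ 0.79676617 -0.1304874  -0.05483507] 0.7471019709093434 [455.42820758 247.0649826  179.13333487]
[(array([463.95534895, 317.4922819 ,  41.        ]), 0.49)]
[(array([473.38309205, 321.37510834,  41.        ]), 0.69), (array([696.4836416 , 204.26887922,  41.        ]), 0.49), (array([ 374.44703196, -271.87031806,   41.        ]), 0.49)]
```

View pics/b6.png

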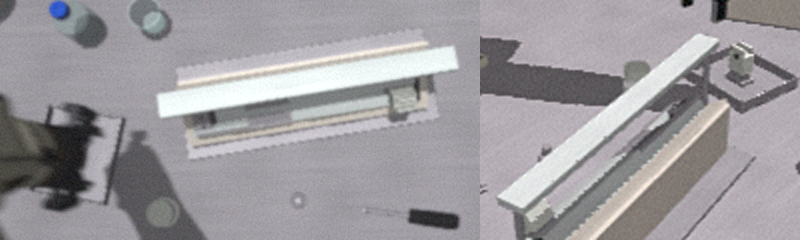

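The holder stands upright in the tray (scene crop about (740,60)), the parked one is still in the slot at (403,98) in the top crop, the arm is clear, and the jar, bottle, fitting and screwdriver look unmoved. I hand in.

Emit:
send_rows:
  moves:
    - {"linear":[0,0,-0.1],"rot":[0,0,0],"gripper":0.75}
    - {"linear":[0,0,0],"rot":[0,0,0],"gripper":0.75}
    - {"linear":[0,0,0],"rot":[0,0,0],"gripper":0.75}

```text
time: 20.88
position: [452.9, 246.5, 199.0]
tool_rot: [[0.19, 0.982, -0.001], [0.982, -0.19, -0.001], [-0.001, -0.001, -1.0]]
ft_force: [-0.1, 0.5, -1.0]
width: 0.751
grip_force: 0.0
```

```bash
python3 -c "
from bench import robot
print(robot.hand_in())"
```

```text
the job is handed in; nothing more can be done
None
```

I handed the job in at about 21 s (no verdict was returned): the holder was slid to the buffer, lifted out and stood upright in the tray, and the parked holder looked unmoved in the last pictures.

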